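# Seat the sharpening stone in its holder

### The arm

A 6-joint arm with a two-finger parallel gripper is mounted at the origin on the work surface. World frame = base frame: x ahead of the robot, y to its left, z up, the work surface at z = 0. Lengths are in m, angles in rad, forces in N, time in s.
With the tool pointing down it reaches from about 0.35 to 0.725 m from the base axis. Payload 4.3 kg.
Tool frame: the origin (TCP) lies on the centre line of the jaws, within the pads' length; the fingertips stand 8 mm ahead of it and the grasp point (between the pads) lies 11 mm behind it; x points along the fingers, y is the direction in which the jaws open and shut, and the axes are right-handed (so a half turn about x gives the same grasp; the last joint's range is limited). The gripper opens to 85 mm and grips with 20 to 120 N. Pads are 22 mm wide; open, the fingers measure 114 mm over their backs; the gripper's body (76 mm by 85 mm) begins 54 mm behind the grasp point. The pads swing forward as they close: fully open they stand 13 mm farther back than shut.
Start: joints at [-1.322, 0.377, 0.081, 1.274, 0, 1.46], TCP at [0.202, -0.538, 0.239] pointing down, gripper open.
Joint ranges: [-2.72, 2.72], [-0.84, 1.66], [-1.02, 1.22], [-1.77, 2.12], [-1.37, 1.28], [-3.14, 3.14]. Speed limits (rad/s): [2.57, 2.57, 3.14, 3.14, 3.14, 3.14].

### API

Orientations are given as [roll, pitch, yaw] about the fixed x, y, z axes, in that order (R = Rz(yaw) Ry(pitch) Rx(roll)).
In Python, from bench import manip gives the robot as it stands.
- The arm moves only by the shell command python3 -m crank 'ROWS' [OPENING]. ROWS is JSON, a list that holds one entry, the list of rows, each a list of 4 numbers: the shift along the world's x, y, z in m, then the turn about the world's z in rad. In form: [[[tx, ty, tz, twist], ...]]. A call has 1 to 10 rows; each row is the pose to reach, as a shift and turn from the pose measured when the call began; what a row does not reach only later rows make up. A row lasts 1/12 s, in which the tool goes at most 41.7 mm and 7.16 degrees, less where a joint would pass 70% of its speed; a pose out of reach is approached as far as the arm can. A call with a gripper value outside its range is refused whole. OPENING is the opening, from 0 (shut) to 1 (fully open), set as the call begins (- or left out, the last holds). The fingers move at their own pace and stop on an object; the grip force is fixed at half the most. Time passes only in rows, so rows that repeat a pose let the fingers close. It gives the time, the measured TCP pose, the force and the opening at its end, in the units of the state.
- manip.observe(): the state, without advancing time (a new reading comes with each control period).
- manip.read_camera(name): name is "scene" or "top" or "wrist"; returns the picture (480x640x3 uint8, blue, green, red); there is no depth.
- manip.camera_model(name): a dict with "intrinsics" (3x3 intrinsics, pixels), "xyz" and "rotation" of the camera in the world. Camera axes: x right, y down, z forward; pixel columns grow to the right and rows downward; lengths in m; the calibration is good to about 2 mm. A picture is of the moment at which its call begins: read the wrist's pose just before it. camera_model takes no time and is no camera call; for the wrist camera it gives the pose at the moment of the call.
- manip.hand_in(): hands the job in, once; it reports no verdict.
The state is a dict: "time": time; "joint_positions": joint angles; "qd": joint speeds; "effort": joint torques, N m; "ee_pos": TCP position; "eef_rot": TCP orientation; "contact_force": force on the tool from outside, world axes, zero at the start; "moment": the same for the moment, N m; "opening": finger opening in m.
Only numpy, scipy, OpenCV 4.12 (cv2) and the standard library are available. Lean on these libraries where they do the work, as an engineer would, in place of code of your own. Each camera call takes 0.05 s, during which the arm holds its last target. There are 200 camera calls.

### The job

Pick the sharpening stone up off the steel lapping plate, set it down flat on top of the wooden stone block in the tray, a little off the recess, and slide it about on the block until it drops into the recess and lies fully down and level. Handle it gently: do not drop the stone or force it against the wood, and leave the other tools on the bench alone.

Things in the scene. Friction and masses are not known exactly. Their poses are not given: they have to be found in the camera images.
- stone_center (a point): Centre (half-way up) of the loose sharpening stone: a plain flat bar 205 mm long (its x axis), 50 mm wide (y), 25 mm high (z, up), 0.53 to 0.77 kg, lying flat on the lapping plate. Grip it across its width by the upper half only (fingertips no lower than half-way up): its lower 9 mm go into the recess.
- stone: The same stone; origin at the centre of its underside, 12.5 mm below stone_center, same axes. Stone and block are hard and chip, and the block stays put under less than 60 N: a push of 5 to 10 N is plenty to feel the drop and seat the stone; more than 25 N between stone and wood before it is down counts as forcing.
- plate: Flat steel lapping plate under the stone, 260 x 90 x 8 mm, fixed to the bench; origin in the middle of its underside on the bench, x along its length, z up.
- tray: Plywood tray fixed to the bench, 314 x 136 mm outside, lips 8 mm thick and 14 mm high. In it lies a wooden block 280 x 102 mm, its flat top 31 mm above the bench, with a recess in its middle 208 x 54 mm, 9 mm deep, edges eased 1 mm. Origin: middle of the tray's underside on the bench; x along tray, block and recess, y across, z up.
- tray_middle (a point): Middle of the tray, level with the block's top. The recess is parallel to x, but the block sits anywhere between the tray's lips: the recess's centre is within 8 mm of this point in x and in y, not measured; feel for it by sliding, or see the gaps round the block. The stone's centre is 12.5 mm above this point when lying on the block, 3.5 mm when fully down.
- chisel: Bystander: a wood chisel, 275 mm long, lying beyond the work. Leave it alone.
- tape: Bystander: a tape measure, 75 x 68 x 36 mm, to the left of the work. Leave it alone.
- square: Bystander: a try square, stock 115 mm, blade 150 mm, to the right of the work. Leave it alone.
Things that resemble listed ones, but are neither listed nor needed, are in the scene too. There is more than one size of the stone; the one meant has the size given above.

How it is judged:
On the way, in this order (a step that is already met when the one before it is completed fails the run):
1. the stone, still held, lies on top of the block and bears on it, not yet in the recess (contact force between stone and tray above 0.5 N and contact force between the fingers and stone above 0.5 N and z of stone_center in the frame of tray_middle between 0.0075 and 0.0165 m and y of stone_center in the frame of tray_middle between -0.02 and 0.02 m and angle between the x axis of stone_center and the x axis of tray_middle, either way round below 0.2 rad), for 0.1 s.
2. the stone has dropped into the recess and lies level on its floor (z of stone_center in the frame of tray_middle below 0.0055 m and angle between stone_center's own z axis and vertical below 0.025 rad), for 0.2 s.
At the end, for the whole second after the job is handed in: The stone lies in the recess of the block, same side up as before, on the recess's floor to within 1.5 mm and level to within 0.02 rad (so its centre is about 3.5 mm above tray_middle), at rest and released (z of stone_center in the frame of tray_middle between 0.0015 and 0.005 m and x of stone_center in the frame of tray_middle between -0.012 and 0.012 m and y of stone_center in the frame of tray_middle between -0.011 and 0.011 m and angle between stone_center's own z axis and vertical below 0.02 rad and linear speed of stone below 0.02 m/s and contact force between stone and tray above 1 N); the robot touches nothing.
It fails at once if the stone, not yet down in the recess, is forced against the block or tray with more than 25 N (contact force between stone and tray above 25 N and z of stone_center in the frame of tray_middle above 0.0055 m).
It fails at once if the stone is forced against the block or tray with more than 80 N, even when down (contact force between stone and tray above 80 N).
It fails at once if the stone is dropped: it falls free, out of the fingers, faster than 0.6 m/s (linear speed of stone above 0.6 m/s and contact force between the fingers and stone below 0.1 N).
It fails at once if the robot bears on the block or tray with more than 45 N (contact force between any of the fingers, the arm and tray above 45 N).
It fails at once if the chisel, tape measure or try square is moved by more than 20 mm (distance of any of chisel, tape, square from where it was at the start of the episode above 0.02 m).
It also fails if it takes over 72 s, if anything falls off the work surface, if the arm or the gripper's body presses on something with over 40 N, if the wrist force passes 120 N, or if a joint passes its speed limit or range.

## Working session

There is one attempt and no reset: what is moved stays moved. The work goes in short steps, Python scripts to look and compute and a shell command to move; the robot and the scene stay as the last step left them, time stands still between calls to the robot, and variables do not carry over. Pictures are saved under pics/ and viewed, about 8 in all and at most 12, crops included, and the job is handed in when it is done.

```bash
mkdir -p pics; ls; python3 - <<'E'
from bench import manip
import cv2
print(manip.observe())
for n in ("top","scene"):
    cv2.imwrite(f"pics/{n}0.png",manip.read_camera(n)); m=manip.camera_model(n); print(n,m)
E
```

```text
pics
{'time': 0.0, 'joint_positions': array([-1.32227707e+00,  3.78070256e-01,  7.96341945e-02,  1.27436590e+00,
       -1.43245720e-05,  1.46049742e+00]), 'qd': array([ 0.00016164,  0.00044645, -0.00078925,  0.0004866 ,  0.00018397,
        0.00099459]), 'effort': array([ 2.47892167e-04, -4.63605344e+01,  2.69874215e+01,  2.07128318e-02,
       -2.82577394e-04,  1.19206021e-06]), 'ee_pos': array([ 0.20176977, -0.5377722 ,  0.23835994]), 'eef_rot': array([-1.67395321,  1.56879064,  1.82645763]), 'contact_force': array([-0.10280312,  0.80528406,  0.04167652]), 'moment': array([-0.004543  , -0.02516743,  0.00178632]), 'opening': 0.08529646739861503}
top {'intrinsics': array([[611.91184368,   0.        , 314.82874271],
       [  0.        , 611.91184368, 233.23994911],
       [  0.        ,   0.        ,   1.        ]]), 'xyz': array([ 0.35406892, -0.03241983,  1.84396653]), 'rotation': array([-3.0548585 , -0.00729329, -1.58610781])}
scene {'intrinsics': array([[499.71691959,   0.        , 324.00966156],
       [  0.        , 499.71691959, 234.75630833],
       [  0.        ,   0.        ,   1.        ]]), 'xyz': array([ 1.42731663, -0.49154922,  0.90358762]), 'rotation': array([-2.25588178,  0.02098947,  1.11000005])}
```

View pics/top0.png

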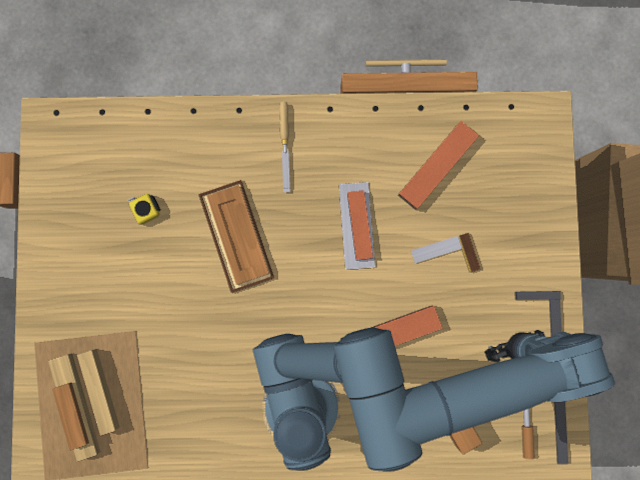

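The top view shows the plate and its stone at about (358,226), the tray at about (236,236), the tape at (144,208), the chisel at (286,150), the square at (455,250), and decoy stones at (440,165) and (410,325). Next I'll measure them.

```bash
cat > h.py <<'E'
import numpy as np, cv2
from bench import manip
from scipy.spatial.transform import Rotation as R
def rot(m):
    r=np.array(m["rotation"]); return r if r.shape==(3,3) else R.from_euler("xyz",r).as_matrix()
def p2w(m,uv,z):
    uv=np.atleast_2d(uv).astype(float); d=np.c_[uv,np.ones(len(uv))]@np.linalg.inv(m["intrinsics"]).T@rot(m).T
    c=np.array(m["xyz"]); return (c+d*((z-c[2])/d[:,2])[:,None])[:,:2]
def w2p(m,p):
    q=(np.atleast_2d(p)-m["xyz"])@rot(m)@np.array(m["intrinsics"]).T; return q[:,:2]/q[:,2:]
def rect(pts):
    (c,s,a)=cv2.minAreaRect((np.array(pts)*1000).astype(np.float32))
    if s[0]<s[1]: s=s[::-1]; a+=90
    return np.round(c,1),np.round(s,1),round((a+90)%180-90,2)
def box(c,yaw,l,w,z):
    k=np.array([[1,1],[-1,1],[-1,-1],[1,-1]])*[l/2,w/2]; a=np.array([[np.cos(yaw),-np.sin(yaw)],[np.sin(yaw),np.cos(yaw)]])
    return np.c_[k@a.T+c,np.full(4,z)]
E
python3 - <<'E'
from h import *
im=cv2.imread("pics/top0.png"); m=manip.camera_model("top")
hsv=cv2.cvtColor(im,cv2.COLOR_BGR2HSV)
for u,v in [(360,226),(345,200),(440,165),(236,236),(252,230),(268,250),(208,215),(150,380)]: print((u,v),hsv[v,u])
x=im[170:310,185:390]; cv2.imwrite("pics/c1.png",cv2.resize(x,None,fx=3.9,fy=3.9,interpolation=cv2.INTER_CUBIC))
E
```

```text
(360, 226) [  9 150 182]
(345, 200) [120  10 178]
(440, 165) [  8 148 177]
(236, 236) [ 14 142 171]
(252, 230) [ 14 141 176]
(268, 250) [ 19  98 125]
(208, 215) [ 18  91 137]
(150, 380) [ 19 100 193]
```

View pics/c1.png

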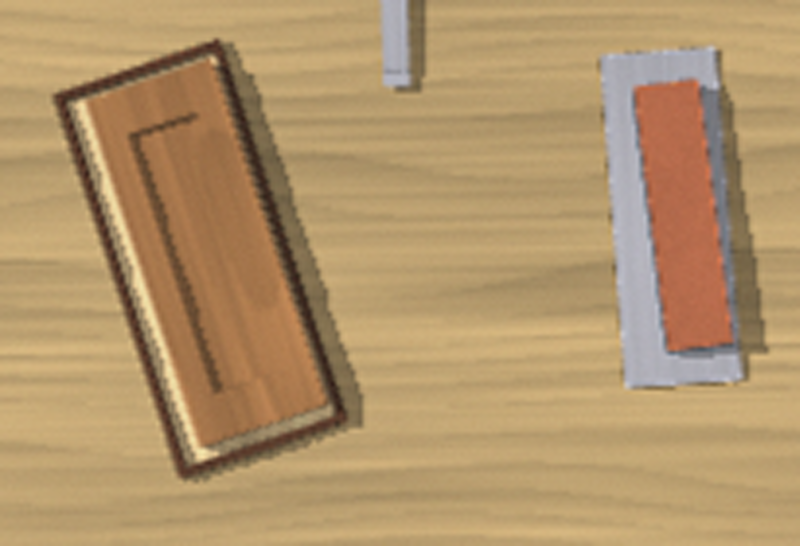

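The crop shows the tray with corners at (218,42), (57,96), (185,477) and (345,420). The block is pushed towards the upper right, with its top corners at (85,97), (213,58), (328,403) and (203,445). The stone lies across the plate's right half.

```bash
python3 - <<'E'
from h import *
im=cv2.imread("pics/top0.png"); m=manip.camera_model("top")
f=lambda P:(np.array(P)+.5)/3.9-.5+[185,170]
print("tray",rect(p2w(m,f([(218,42),(57,96),(185,477),(345,420)]),.014)))
print("block",rect(p2w(m,f([(85,97),(213,58),(328,403),(203,445)]),.031)))
print("recess edge ends",p2w(m,f([(133,135),(219,390),(197,115)]),.031)*1000)
print("plate",rect(p2w(m,f([(600,57),(715,47),(744,380),(627,386)]),.008)))
hsv=cv2.cvtColor(im,cv2.COLOR_BGR2HSV)
mk=cv2.inRange(hsv,(5,120,80),(11,255,255))
n,l,s,c=cv2.connectedComponentsWithStats(mk)
for i in range(1,n):
    if s[i][4]>300:
        v,u=np.nonzero(l==i); P=p2w(m,np.c_[u,v],.033); C=P.mean(0); w,V=np.linalg.eigh(np.cov((P-C).T))
        print("red",s[i],C*1000,np.sqrt(12*w)*1000,np.degrees(np.arctan(V[1,1]/V[0,1])),rect(P))
E
```

```text
tray (array([509.3, 187.4]), array([310.5, 130.9]), 18.35)
block (array([514. , 181.9]), array([281.8, 102.2]), 17.92)
recess edge ends [[602.51075548 237.24442168]
 [406.74436565 172.47349931]
 [617.24331058 188.2822457 ]]
plate (array([ 535.8, -175.2]), array([259.8,  90.1]), 3.62)
red [ 400  121   79   88 2259] [ 713.63552934 -423.26199911] [ 70.51686897 293.47243489] -41.25408555242604 (array([ 714.2, -423.9]), array([294. ,  70.9]), -41.2)
red [ 348  191   25   69 1090] [ 534.83018647 -181.71445078] [ 47.89727328 203.00940167] 6.319260768153351 (array([ 535. , -181.6]), array([202.4,  48. ]), 6.26)
red [ 375  306   67   40 1311] [ 236.69311326 -331.07469271] [ 72.76851492 159.52937484] -75.19549318797989 (array([ 231.3, -318.4]), array([184.8,  72.3]), -71.24)
```

```bash
python3 - <<'E'
from h import *
s=manip.observe(); M=R.from_euler("xyz",s["eef_rot"]).as_matrix(); print(M.round(3))
y=M[:,1]; a=np.degrees(np.arctan2(y[1],y[0])); t=(6.3+90-a+90)%180-90
print("jaw yaw",a,"twist",np.radians(t), "q6",s["joint_positions"][5])
print("shift",np.array([.535,-.1817,.20])-s["ee_pos"])
E
```

```text
[[-0.     0.351 -0.936]
 [ 0.002 -0.936 -0.351]
 [-1.    -0.002 -0.   ]]
jaw yaw -69.44359261982248 twist -0.24882124828971647 q6 1.460519777535625
shift [ 0.33322652  0.35610193 -0.03844163]
```

```bash
python3 -m crank '[[[0.03,0.035,0,0],[0.06,0.065,0,0],[0.09,0.095,0,-0.05],[0.115,0.125,0,-0.1],[0.145,0.155,0,-0.15],[0.17,0.185,0,-0.2],[0.2,0.215,0,-0.249],[0.225,0.245,0,-0.249],[0.255,0.275,0,-0.249],[0.28,0.305,0,-0.249]]]' 1; python3 -c "
from h import *
s=manip.observe(); M=R.from_euler('xyz',s['eef_rot']).as_matrix()[:,1]; print(s['ee_pos'],np.degrees(np.arctan2(M[1],M[0])),s['joint_positions'],s['time'])"
```

```text
time: 0.93
ee_pos: [0.4829, -0.2309, 0.2381]
eef_rot: [-1.584, 1.569, 1.668]
contact_force: [0.9, -0.5, 0.2]
opening: 0.0855
[ 0.48293746 -0.23094892  0.23810996] -83.69516689795603 [-5.65521481e-01  2.97240862e-01 -3.62583486e-02  1.23856744e+00
  1.62771121e-03  2.46603007e+00] 0.9333
```

Placing the stone with this wrist branch would pass joint 6's limit, so I'll turn half a turn now.

```bash
python3 -m crank '[[[0.026,0.025,0,0.12],[0.052,0.049,0,0.24],[0.052,0.049,0,0.36],[0.052,0.049,0,0.48],[0.052,0.049,0,0.6],[0.052,0.049,0,0.72],[0.052,0.049,0,0.84],[0.052,0.049,0,0.96],[0.052,0.049,0,1.08],[0.052,0.049,0,1.2]]]'
python3 -m crank '[[[0,0,0,0.12],[0,0,0,0.24],[0,0,0,0.36],[0,0,0,0.48],[0,0,0,0.6],[0,0,0,0.72],[0,0,0,0.84],[0,0,0,0.96],[0,0,0,1.08],[0,0,0,1.2]]]'
python3 -m crank '[[[0,0,0,0.12],[0,0,0,0.24],[0,0,0,0.36],[0,0,0,0.48],[0,0,0,0.6],[0,0,0,0.72],[0,0,0,0.74],[0,0,0,0.742]]]'
python3 - <<'E'
from h import *
s=manip.observe(); M=R.from_euler('xyz',s['eef_rot']).as_matrix()[:,1]; print(s['ee_pos'],np.degrees(np.arctan2(M[1],M[0])),s['joint_positions'],s['time'])
m=manip.camera_model("wrist"); im=manip.read_camera("wrist"); print(m); cv2.imwrite("pics/w1.png",im); np.save("w1.npy",m)
E
```

```text
time: 1.77
ee_pos: [0.5346, -0.1818, 0.2375]
eef_rot: [-1.642, 1.567, 2.815]
contact_force: [0.5, 0.0, 0.4]
opening: 0.0856
time: 2.6
ee_pos: [0.5342, -0.1816, 0.2369]
eef_rot: [-1.976, 1.567, -2.596]
contact_force: [-1.5, 0.5, -0.8]
opening: 0.0855
time: 3.27
ee_pos: [0.5339, -0.1815, 0.2365]
eef_rot: [-2.21, 1.567, -2.089]
contact_force: [-0.1, 0.4, -0.6]
opening: 0.0855
[ 0.5339135  -0.18145215  0.23653019] 96.90341210874637 [-0.43801339  0.35555412  0.04202572  1.25757889 -0.00385736 -0.55849648] 3.2667
{'intrinsics': array([[352.46349366,   0.        , 325.13752808],
       [  0.        , 352.46349366, 237.74803071],
       [  0.        ,   0.        ,   1.        ]]), 'xyz': array([ 0.46896152, -0.1891111 ,  0.37106685]), 'rotation': array([2.87702233, 0.00318221, 1.6895859 ])}
```

View pics/w1.png

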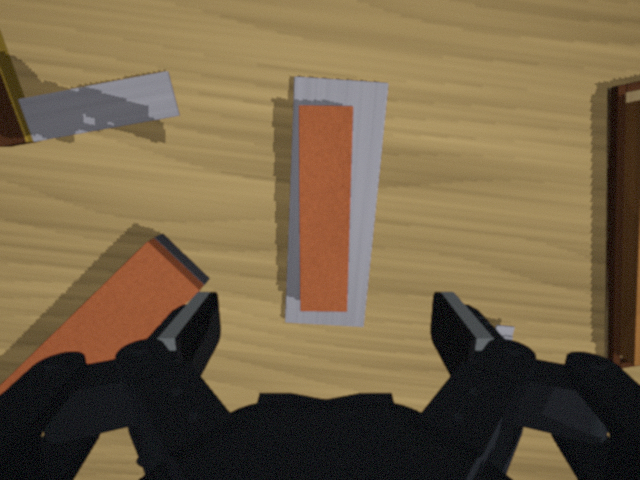

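The wrist view shows the stone upright at about (325,208) on the plate, with the jaws centred at about column 325. The orange piece at lower left is a decoy.

```bash
cat >> h.py <<'E'
def stone(im,m,z,box=None):
    mk=cv2.inRange(cv2.cvtColor(im,cv2.COLOR_BGR2HSV),(4,110,80),(12,255,255))
    n,l,s,c=cv2.connectedComponentsWithStats(mk); out=[]
    for i in range(1,n):
        if s[i][4]>1500:
            v,u=np.nonzero(l==i); P=p2w(m,np.c_[u,v],z); C=P.mean(0); w,V=np.linalg.eigh(np.cov((P-C).T))
            out.append(((C*1000).round(1),(np.sqrt(12*w)*1000).round(1),np.degrees(np.arctan(V[1,1]/V[0,1])).round(2),s[i]))
    return out
E
python3 - <<'E'
from h import *
im=cv2.imread("pics/w1.png"); m=np.load("w1.npy",allow_pickle=True).item()
for r in stone(im,m,.033): print(r)
E
```

```text
(array([ 530.4, -183.9]), array([ 48.5, 201.9]), np.float64(6.15), array([  299,   106,    54,   205, 10233], dtype=int32))
(array([ 664.3, -385.1]), array([ 65.7, 202.7]), np.float64(-48.34), array([   0,  238,  203,  157, 9839], dtype=int32))
```

```bash
python3 -m crank '[[[0,-0.0015,-0.03,-0.012],[0,-0.0015,-0.06,-0.012],[0,-0.0015,-0.09,-0.012],[0,-0.0015,-0.12,-0.012],[0,-0.0015,-0.15,-0.012],[0,-0.0015,-0.175,-0.012],[0,-0.0015,-0.19,-0.012],[0,-0.0015,-0.2,-0.012],[0,-0.0015,-0.206,-0.012],[0,-0.0015,-0.206,-0.012]]]'
python3 - <<'E'
from h import *
m=manip.camera_model("wrist"); im=manip.read_camera("wrist"); sc=manip.read_camera("scene"); ms=manip.camera_model("scene")
p=w2p(ms,[[.533,-.183,.03]])[0]; print(p,stone(im,m,.033)); x,y=p.astype(int)
c=cv2.resize(sc[max(y-60,0):y+60,x-60:x+60],(480,480),interpolation=cv2.INTER_CUBIC)
cv2.imwrite("pics/g1.png",c)
E
```

```text
time: 4.15
ee_pos: [0.5334, -0.1827, 0.0297]
eef_rot: [-2.558, 1.567, -2.451]
contact_force: [0.3, 0.5, -0.5]
opening: 0.0856
[283.84619049 267.77915841] [(array([ 497. , -187.2]), array([ 48.7, 137. ]), np.float64(6.11), array([  252,    46,   145,   354, 44759], dtype=int32))]
```

View pics/g1.png

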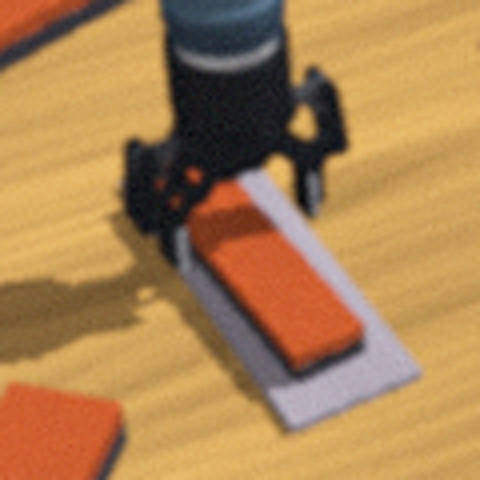

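The crop shows the fingers straddling the stone near its middle. The wrist picture puts the centreline within 1 mm of the jaw centre, so I'll close.

```bash
python3 -m crank '[[[0,0,0,0],[0,0,0,0],[0,0,0,0],[0,0,0,0],[0,0,0,0],[0,0,0,0],[0,0,0,0],[0,0,0,0]]]' 0
python3 - <<'E'
from h import *
print(manip.observe()["moment"])
m=manip.camera_model("wrist"); im=manip.read_camera("wrist"); cv2.imwrite("pics/w2.png",im); print(m["xyz"],stone(im,m,.033))
E
```

```text
time: 4.92
ee_pos: [0.5357, -0.1834, 0.0331]
eef_rot: [-1.263, 1.566, -1.155]
contact_force: [-0.0, 1.2, 7.5]
opening: 0.0477
[0.31035579 0.20002015 0.02044341]
[ 0.47016965 -0.19007753  0.16735613] [(array([ 499. , -187.7]), array([ 48.6, 142. ]), np.float64(6.1), array([  254,    41,   143,   359, 44384], dtype=int32))]
```

View pics/w2.png

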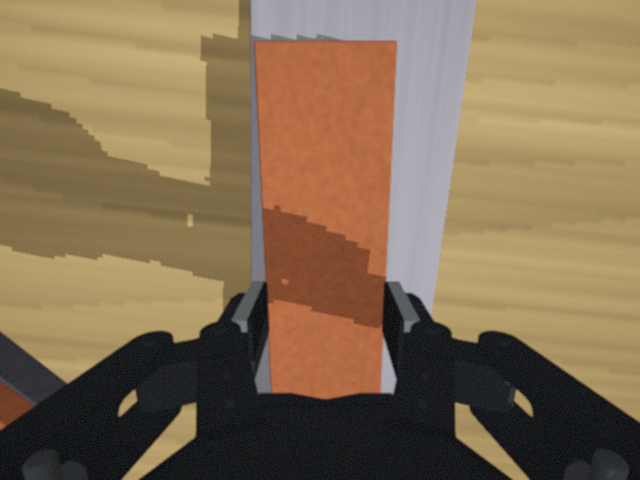

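The stone is gripped squarely, with its far end at row 41. The arm gave about 3 mm upwards. I'll lift it now.

```bash
python3 -m crank '[[[0,0,0.003,0],[0,0,0.01,0],[0,0,0.025,0],[0,0,0.045,0],[0,0,0.065,0],[0,0,0.08,0],[0,0,0.09,0],[0,0,0.09,0],[0,0,0.09,0]]]'
python3 - <<'E'
from h import *
s=manip.observe(); M=R.from_euler('xyz',s['eef_rot']).as_matrix(); print(M.round(3),s["moment"])
m=manip.camera_model("wrist"); im=manip.read_camera("wrist"); 
zt=s["ee_pos"][2]
for d in (.001,0): print(stone(im,m,zt-d))
mk=cv2.inRange(cv2.cvtColor(im,cv2.COLOR_BGR2HSV),(4,110,80),(12,255,255)); n,l,st,c=cv2.connectedComponentsWithStats(mk); i=1+st[1:,4].argmax(); v,u=np.nonzero(l==i); print("end row",v.min(),np.median(u[v==v.min()+2]),"w at rows",[ (r,u[v==r].min(),u[v==r].max()) for r in (60,150,250)])
e=p2w(m,[[np.median(u[v==v.min()+2]),v.min()-.5]],zt)[0]; print("end rel TCP mm",(e-s["ee_pos"][:2])*1000)
w=cv2.imwrite("pics/w3.png",im)
E
```

```text
time: 5.72
ee_pos: [0.5357, -0.1834, 0.1229]
eef_rot: [-1.265, 1.566, -1.157]
contact_force: [-0.1, 0.5, -7.0]
opening: 0.0479
[[ 0.002 -0.107  0.994]
 [-0.004  0.994  0.107]
 [-1.    -0.005  0.001]] [ 0.03249302  0.02092187 -0.04260654]
[(array([ 499.2, -187.6]), array([ 48.8, 142.9]), np.float64(6.04), array([  255,    41,   142,   359, 44208], dtype=int32)), (array([ 570.1, -296.8]), array([29.4, 77.1]), np.float64(-42.46), array([    0,   280,   145,   150, 10091], dtype=int32))]
[(array([ 499. , -187.7]), array([ 48.5, 141.9]), np.float64(6.04), array([  255,    41,   142,   359, 44208], dtype=int32)), (array([ 569.4, -296. ]), array([29.2, 76.5]), np.float64(-42.46), array([    0,   280,   145,   150, 10091], dtype=int32))]
end row 41 325.0 w at rows [(60, np.int64(255), np.int64(395)), (150, np.int64(260), np.int64(390)), (250, np.int64(265), np.int64(385))]
end rel TCP mm [-98.43937217 -10.85534107]
```

```bash
python3 -m crank '[[[-0.002,0.02,0,0],[-0.004,0.055,0,0.03],[-0.007,0.092,0,0.06],[-0.01,0.13,0,0.09],[-0.013,0.168,0,0.12],[-0.016,0.206,0,0.15],[-0.019,0.244,0,0.18],[-0.022,0.282,0,0.212],[-0.025,0.32,0,0.212],[-0.027,0.35,0,0.212]]]'
python3 -m crank '[[[0,0.013,0,0],[0,0.02,0,0],[0,0.02,0,0],[0,0.02,0,0]]]'
python3 - <<'E'
from h import *
s=manip.observe(); M=R.from_euler('xyz',s['eef_rot']).as_matrix(); print(s["ee_pos"],np.degrees(np.arctan2(M[1,1],M[0,1])),s["joint_positions"])
m=manip.camera_model("wrist"); im=manip.read_camera("wrist"); np.save("w4.npy",m); cv2.imwrite("pics/w4.png",im)
print(stone(im,m,s["ee_pos"][2]))
E
```

```text
time: 6.6
ee_pos: [0.5059, 0.1695, 0.1204]
eef_rot: [-2.533, 1.567, -2.212]
contact_force: [0.6, 0.7, -6.4]
opening: 0.0474
time: 6.93
ee_pos: [0.5052, 0.1888, 0.1194]
eef_rot: [-2.619, 1.565, -2.297]
contact_force: [0.6, -0.3, -6.7]
opening: 0.0473
[0.50519412 0.18876335 0.11935488] 108.41184507828248 [ 0.24190818  0.37623778 -0.24071648  0.95890941 -0.00348551 -0.07942212]
[(array([418.2, 181.3]), array([ 53.9, 117.8]), np.float64(43.78), array([ 236,    0,  201,  293, 4106], dtype=int32)), (array([470.1, 176.5]), array([ 49.1, 141.9]), np.float64(18.38), array([  253,    40,   144,   360, 44747], dtype=int32))]
```

View pics/w4.png

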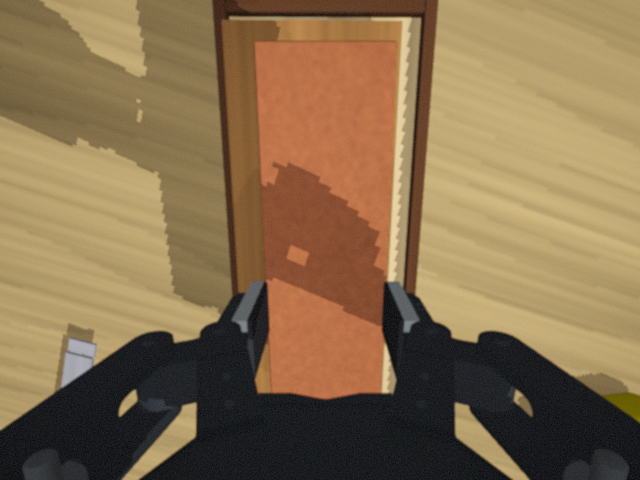

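The stone hangs over the block, aligned with the tray. The block's end edge is at row ~18, its right edge at about (401,20) to (390,285), and the tray's outer lip edges at (215,0)-(233,290) and (437,0)-(415,290).

```bash
python3 - <<'E'
from h import *
m=np.load("w4.npy",allow_pickle=True).item(); im=cv2.imread("pics/w4.png")
tcp=np.array([.5052,.1888])
def line(n,uv,z):
    p=p2w(m,uv,z); d=p[1]-p[0]; a=np.radians(18.2); ax=np.array([[np.cos(a),np.sin(a)],[-np.sin(a),np.cos(a)]])
    print(n,"ang",np.degrees(np.arctan2(d[1],d[0])).round(2),"trayaxes rel tcp mm",(1000*(p-tcp)@ax.T).round(1).tolist())
line("block right",[(401,20),(392,240)],.031)
line("block left",[(222,20),(237,280)],.031)
line("block end",[(225,19),(400,19)],.031)
line("lip L",[(215,5),(233,290)],.014); line("lip R",[(437,5),(415,290)],.014)
line("stone end",[(255,40.5),(397,40.5)],.1194)
line("stone L",[(255,42),(266,270)],.1194);line("stone R",[(397,42),(385,270)],.1194)
g=im.astype(int)
for r in (40,100,150): print(r,[(c,g[r,c].tolist()) for c in range(388,424,3)])
print([(r,g[r,240].tolist(),g[r,330].tolist()) for r in range(8,44,3)])
x=np.vstack([cv2.resize(im[0:60,200:450],None,fx=3.2,fy=4,interpolation=cv2.INTER_NEAREST),cv2.resize(im[100:185,200:450],None,fx=3.2,fy=4,interpolation=cv2.INTER_NEAREST)])
cv2.imwrite("pics/c4.png",x)
E
```

```text
block right ang 18.86 trayaxes rel tcp mm [[-132.1, 41.5], [-3.9, 43.0]]
block left ang 17.7 trayaxes rel tcp mm [[-132.0, -59.1], [24.5, -60.5]]
block end ang 108.26 trayaxes rel tcp mm [[-132.5, -57.4], [-132.6, 40.9]]
lip L ang 17.8 trayaxes rel tcp mm [[-145.1, -67.2], [39.2, -68.5]]
lip R ang 17.99 trayaxes rel tcp mm [[-145.3, 65.8], [38.7, 65.1]]
stone end ang 108.27 trayaxes rel tcp mm [[-99.3, -24.9], [-99.3, 24.0]]
stone L ang 18.43 trayaxes rel tcp mm [[-98.8, -24.9], [-15.4, -24.6]]
stone R ang 17.99 trayaxes rel tcp mm [[-98.8, 24.0], [-15.5, 23.7]]
40 [(388, [63, 106, 159]), (391, [62, 105, 161]), (394, [64, 110, 163]), (397, [72, 130, 180]), (400, [85, 141, 186]), (403, [158, 204, 225]), (406, [153, 200, 222]), (409, [110, 150, 168]), (412, [94, 134, 154]), (415, [106, 144, 164]), (418, [95, 133, 152]), (421, [11, 19, 40])]
100 [(388, [76, 118, 194]), (391, [73, 117, 189]), (394, [71, 122, 184]), (397, [105, 160, 199]), (400, [162, 207, 230]), (403, [150, 193, 216]), (406, [103, 142, 162]), (409, [107, 143, 164]), (412, [111, 148, 168]), (415, [79, 109, 130]), (418, [25, 43, 64]), (421, [46, 65, 104])]
150 [(388, [73, 114, 190]), (391, [68, 113, 181]), (394, [97, 152, 194]), (397, [166, 211, 232]), (400, [162, 207, 229]), (403, [116, 157, 179]), (406, [111, 152, 171]), (409, [104, 144, 165]), (412, [62, 88, 107]), (415, [33, 46, 75]), (418, [43, 69, 106]), (421, [38, 68, 103])]
[(8, [25, 39, 71], [43, 63, 100]), (11, [12, 26, 53], [42, 58, 91]), (14, [14, 25, 41], [22, 28, 48]), (17, [93, 128, 149], [69, 99, 115]), (20, [73, 108, 135], [84, 127, 162]), (23, [36, 74, 111], [64, 120, 167]), (26, [46, 81, 115], [67, 118, 167]), (29, [48, 81, 117], [65, 120, 167]), (32, [48, 85, 119], [67, 121, 167]), (35, [44, 81, 118], [66, 119, 166]), (38, [45, 83, 119], [72, 123, 168]), (41, [52, 90, 124], [62, 102, 163])]
```

View pics/c4.png

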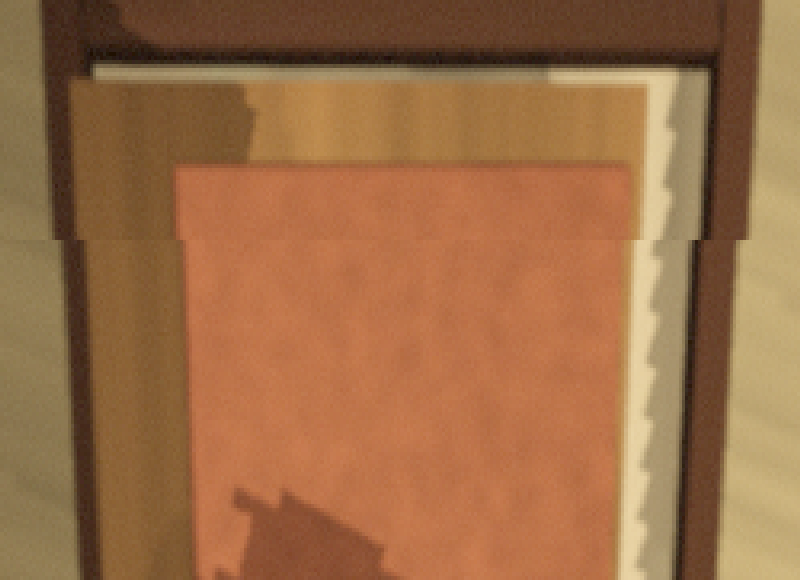

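```bash
python3 -m crank '[[[0.001,0,-0.01,0],[0.0033,0.001,-0.025,0],[0.0033,0.001,-0.04,0],[0.0033,0.001,-0.05,0],[0.0033,0.001,-0.055,0],[0.0033,0.001,-0.057,0],[0.0033,0.001,-0.057,0]]]'
python3 - <<'E'
from h import *
s=manip.observe(); M=R.from_euler('xyz',s['eef_rot']).as_matrix(); print(s["ee_pos"],np.degrees(np.arctan2(M[1,1],M[0,1])),M[:,0])
m=manip.camera_model("wrist"); im=manip.read_camera("wrist"); np.save("w5.npy",m); cv2.imwrite("pics/w5.png",im)
x=np.vstack([cv2.resize(im[0:150,200:450],None,fx=3.2,fy=4,interpolation=cv2.INTER_NEAREST)])
cv2.imwrite("pics/c5.png",x)
E
```

```text
time: 7.57
ee_pos: [0.5085, 0.1888, 0.0622]
eef_rot: [-2.668, 1.564, -2.348]
contact_force: [0.1, 0.4, -5.6]
opening: 0.0477
[0.50851496 0.18879868 0.06220839] 108.30953942837434 [-0.00455162 -0.00462525 -0.99997894]
```

View pics/c5.png

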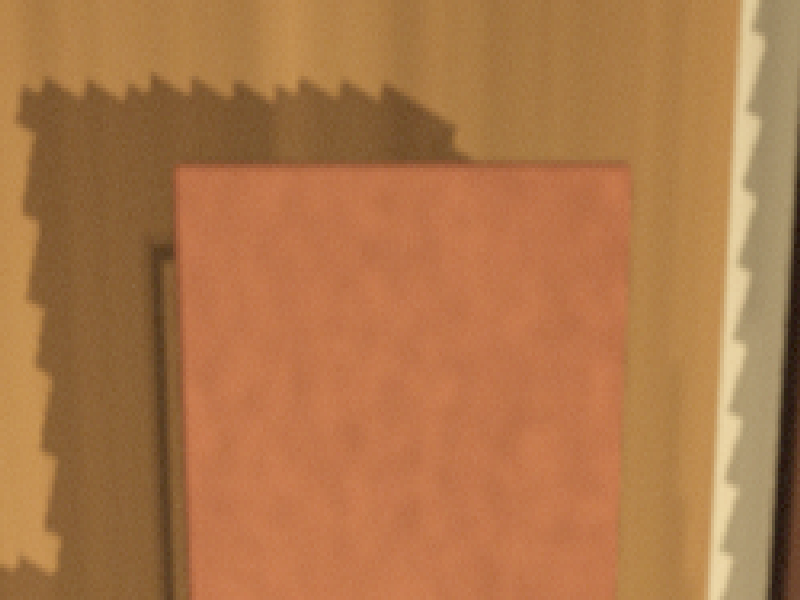

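The near corner of the recess is now visible at crop (152,243), or pixel (247.5,60.5), with its left edge running down to crop (163,590). The stone's end is at row 41 and its left corner at column 255.

```bash
python3 - <<'E'
from h import *
m=np.load("w5.npy",allow_pickle=True).item(); tcp=np.array([.5085,.1888])
def line(n,uv,z):
    uv=(np.array(uv)+.5)/[3.2,4]-.5+[200,0]
    p=p2w(m,uv,z); d=p[1]-p[0]; a=np.radians(18.2); ax=np.array([[np.cos(a),np.sin(a)],[-np.sin(a),np.cos(a)]])
    print(n,"ang",np.degrees(np.arctan2(d[1],d[0])).round(2),"rel tcp mm",(1000*(p-tcp)@ax.T).round(1).tolist())
line("recess L",[(152,243),(163,590)],.031)
line("recess end",[(152,243),(174,243)],.031)
line("block R",[(740,2),(709,590)],.031)
line("stone end",[(177,165),(631,165)],.0622)
line("stone L",[(177,165),(191,590)],.0622)
line("stone R",[(631,165),(617,590)],.0622)
E
```

```text
recess L ang 17.43 rel tcp mm [[-99.6, -34.2], [-63.4, -34.7]]
recess end ang 108.17 rel tcp mm [[-99.6, -34.2], [-99.5, -31.2]]
block R ang 18.34 rel tcp mm [[-122.2, 43.0], [-63.4, 43.1]]
stone end ang 108.16 rel tcp mm [[-99.2, -24.7], [-99.2, 24.1]]
stone L ang 17.89 rel tcp mm [[-99.2, -24.7], [-63.7, -24.9]]
stone R ang 18.6 rel tcp mm [[-99.2, 24.1], [-63.7, 24.4]]
```

```bash
python3 -m crank '[[[0.0015,0.0005,-0.002,0],[0.0015,0.0005,-0.004,0],[0.0015,0.0005,-0.0045,0],[0.0015,0.0005,-0.0045,0]]]'
python3 -m crank '[[[0,0,-0.001,0],[0,0,-0.0015,0],[0,0,-0.002,0],[0,0,-0.002,0]]]'
```

```text
time: 7.95
ee_pos: [0.5106, 0.1896, 0.0585]
eef_rot: [-2.521, 1.565, -2.201]
contact_force: [0.0, -0.4, -6.5]
opening: 0.0477
time: 8.28
ee_pos: [0.5106, 0.1897, 0.0564]
eef_rot: [-2.529, 1.565, -2.209]
contact_force: [0.1, -0.3, -6.1]
opening: 0.0477
```

```bash
python3 -m crank '[[[0,0,-0.0005,0],[0,0,-0.001,0],[0,0,-0.001,0]]]'; python3 -m crank '[[[0,0,-0.0005,0],[0,0,-0.001,0],[0,0,-0.001,0]]]'
```

```text
time: 8.53
ee_pos: [0.5107, 0.1897, 0.056]
eef_rot: [-2.483, 1.566, -2.163]
contact_force: [-2.0, -1.0, 1.3]
opening: 0.0474
time: 8.78
ee_pos: [0.5107, 0.1897, 0.056]
eef_rot: [-2.414, 1.566, -2.094]
contact_force: [-4.1, -1.1, 6.3]
opening: 0.0473
```

It bears at about 13 N, so I'll slide towards −y of the tray with a lighter push.

```bash
python3 -m crank '[[[0,0,-0.0005,0],[0.0003,-0.001,-0.0005,0],[0.0006,-0.002,-0.0005,0],[0.0009,-0.003,-0.0005,0],[0.0009,-0.003,-0.0005,0]]]';python3 -m crank '[[[0.0003,-0.001,-0.0006,0],[0.0006,-0.002,-0.0006,0],[0.0006,-0.002,-0.0006,0]]]'
```

```text
time: 9.2
ee_pos: [0.512, 0.1881, 0.0559]
eef_rot: [3.13, 1.569, -2.833]
contact_force: [-2.9, 4.5, 3.4]
opening: 0.0477
time: 9.45
ee_pos: [0.5123, 0.1875, 0.0558]
eef_rot: [1.833, 1.567, 2.155]
contact_force: [-4.4, 4.8, 4.8]
opening: 0.0476
```

```bash
python3 -m crank '[[[0.0006,-0.002,-0.0003,0],[0.0009,-0.003,-0.0003,0],[0.0009,-0.003,-0.0003,0]]]';python3 -m crank '[[[0.0006,-0.002,-0.0003,0],[0.0009,-0.003,-0.0003,0],[0.0009,-0.003,-0.0003,0]]]';python3 -c "
from h import *
s=manip.observe(); M=R.from_euler('xyz',s['eef_rot']).as_matrix(); print(np.degrees(np.arctan2(M[1,1],M[0,1])),M[:,0],s['moment'])"
```

```text
time: 9.7
ee_pos: [0.5128, 0.1861, 0.0557]
eef_rot: [1.635, 1.563, 1.958]
contact_force: [-4.4, 6.0, 3.6]
opening: 0.0477
time: 9.95
ee_pos: [0.5132, 0.1845, 0.0555]
eef_rot: [1.599, 1.56, 1.924]
contact_force: [-3.6, 3.4, 2.9]
opening: 0.0479
108.57899873930681 [-0.0037423   0.01016638 -0.99994132] [0.89126096 0.86352913 0.22574462]
```

```bash
python3 -m crank '[[[0.0006,-0.002,-0.0004,-0.003],[0.0006,-0.002,-0.0004,-0.005],[0.0006,-0.002,-0.0004,-0.005]]]';python3 -m crank '[[[0.0006,-0.0015,-0.0005,0],[0.0006,-0.002,-0.0007,0],[0.0006,-0.002,-0.0007,0]]]';python3 -c "
from h import *
s=manip.observe(); M=R.from_euler('xyz',s['eef_rot']).as_matrix(); print(np.degrees(np.arctan2(M[1,1],M[0,1])),M[:,0],s['moment'])"
```

```text
time: 10.2
ee_pos: [0.5137, 0.1817, 0.0542]
eef_rot: [1.719, 1.561, 2.037]
contact_force: [0.7, -0.0, -6.6]
opening: 0.0477
time: 10.45
ee_pos: [0.5143, 0.1801, 0.0531]
eef_rot: [1.697, 1.56, 2.015]
contact_force: [-0.6, 3.6, -6.1]
opening: 0.0478
108.22526531633333 [-0.00472611  0.00992157 -0.99993961] [ 0.78438304  0.10042511 -0.29007217]
```

It has entered the recess: z is 2.9 mm below the block top with no upward force. Next I'll back off the wall slightly and lower it.

```bash
python3 -m crank '[[[-0.0002,0.0006,-0.001,0],[-0.0002,0.0006,-0.002,0],[-0.0002,0.0006,-0.003,0],[-0.0002,0.0006,-0.003,0]]]';python3 -m crank '[[[0,0,-0.001,0],[0,0,-0.002,0],[0,0,-0.0025,0],[0,0,-0.0025,0]]]';python3 -c "
from h import *
s=manip.observe(); M=R.from_euler('xyz',s['eef_rot']).as_matrix(); print(np.degrees(np.arctan2(M[1,1],M[0,1])),M[:,0],s['moment'])"
```

```text
time: 10.78
ee_pos: [0.5139, 0.1803, 0.0498]
eef_rot: [1.776, 1.56, 2.094]
contact_force: [-0.1, 0.4, -5.7]
opening: 0.0477
time: 11.12
ee_pos: [0.5138, 0.1803, 0.0475]
eef_rot: [1.783, 1.561, 2.101]
contact_force: [-2.4, 0.8, -3.6]
opening: 0.0474
108.22181332918801 [-0.00514856  0.00878101 -0.99994819] [ 0.09890589  0.15564362 -0.06152891]
```

Floor contact is starting at the expected height of about 0.047. I'll press a little more to seat it.

```bash
python3 -m crank '[[[0,0,-0.0005,0],[0,0,-0.001,0],[0,0,-0.001,0],[0,0,-0.001,0]]]';python3 -m crank '[[[0,0,-0.0005,0],[0,0,-0.001,0],[0,0,-0.001,0],[0,0,-0.001,0]]]';python3 -c "
from h import *
s=manip.observe(); M=R.from_euler('xyz',s['eef_rot']).as_matrix(); print(np.degrees(np.arctan2(M[1,1],M[0,1])),M[:,0],s['moment'])"
```

```text
time: 11.45
ee_pos: [0.5138, 0.1803, 0.0473]
eef_rot: [1.743, 1.561, 2.061]
contact_force: [-5.8, -0.1, 5.8]
opening: 0.0477
time: 11.78
ee_pos: [0.5138, 0.1803, 0.0473]
eef_rot: [1.705, 1.561, 2.023]
contact_force: [-5.8, 0.3, 8.7]
opening: 0.0472
108.2327882414888 [-0.0042045   0.00865136 -0.99995374] [-0.24485716  1.0611601  -0.17298703]
```

```bash
python3 -m crank '[[[0,0,0,0],[0,0,0,0]]]'; python3 -m crank '[[[0,0,0,0],[0,0,0,0],[0,0,0,0],[0,0,0,0],[0,0,0,0],[0,0,0,0]]]' 1; python3 -m crank '[[[0,0,0.005,0],[0,0,0.02,0],[0,0,0.04,0],[0,0,0.06,0],[0,0,0.09,0],[0,0,0.12,0],[0,0,0.14,0],[0,0,0.14,0]]]'
python3 - <<'E'
from h import *
m=manip.camera_model("wrist"); im=manip.read_camera("wrist"); t=manip.read_camera("top"); sc=manip.read_camera("scene"); ms=manip.camera_model("scene")
print(stone(im,m,.047)); print(manip.observe()["ee_pos"])
u,v=w2p(ms,[[.514,.181,.03]])[0].astype(int)
f=lambda a:cv2.resize(a,(400,400),interpolation=cv2.INTER_CUBIC)
cv2.imwrite("pics/f.png",np.hstack([f(im[:400,120:520]),f(sc[v-70:v+70,u-70:u+70])]))
E
```

```text
time: 11.95
ee_pos: [0.5138, 0.1803, 0.0474]
eef_rot: [1.691, 1.561, 2.009]
contact_force: [-3.4, 0.1, 2.7]
opening: 0.0474
time: 12.45
ee_pos: [0.5141, 0.1803, 0.0475]
eef_rot: [1.644, 1.561, 1.962]
contact_force: [-0.7, 0.0, -0.5]
opening: 0.0853
time: 13.12
ee_pos: [0.5173, 0.181, 0.193]
eef_rot: [0.772, 1.559, 1.09]
contact_force: [0.6, -0.0, 0.7]
opening: 0.0853
[(array([467. , 232.9]), array([  4.8, 276.6]), np.float64(17.95), array([ 392,   19,   29,  343, 1652], dtype=int32)), (array([506.8, 177.8]), array([ 50.4, 202.8]), np.float64(18.07), array([  291,    87,    69,   248, 15397], dtype=int32))]
[0.51404162 0.18025883 0.18734082]
```

View pics/f.png

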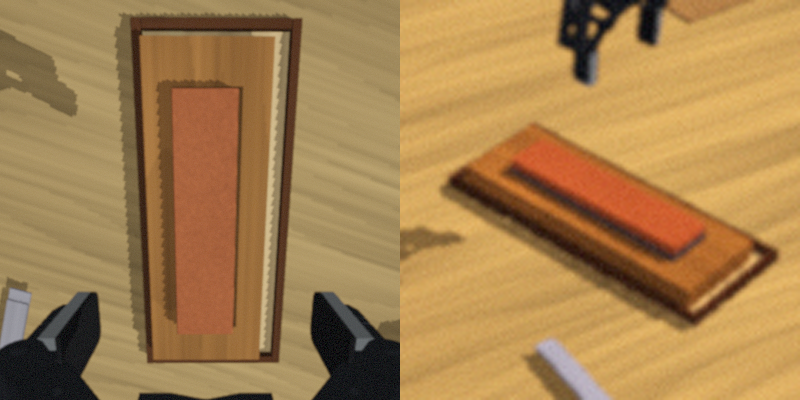

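The stone lies within the recess, with a thin gap along its +y side (right of the picture). It looks level, and the gripper is clear. I'll hand in.

```bash
python3 -c "
from bench import manip
print(manip.hand_in())"
```

```text
the job is handed in; nothing more can be done
None
```

I picked the stone off the plate and set it on the block about 7 mm off the recess. I then slid it across until it dropped in, pressed it onto the recess floor and let go. The job was handed in at about 13.3 s of the 72 s allowed. No verdict is reported, so what follows is from my own readings.

- **Seating:** the tool sat 8.6 mm lower than when the stone lay on the block, against a recess depth of 9 mm. It met the floor firmly there, and the wrist tilt was about 0.01 rad.
- **Forces:** the steady readings at the end of each move put stone against wood at about 13 N at most before the drop, and about 15 N on the floor. I did not see any brief peaks between readings.
- **Final pictures:** the stone lies inside the recess, parallel to it and apparently level, with the gripper open and well clear. I judged level from the pictures and the wrist angle, not from a direct measurement of the stone.
- **Other tools:** the arm never came near the chisel, tape or square on its way. I did not measure their positions again at the end.
- **Disagreements:**
  - The cameras differed by 3 to 7 mm on positions along the stone and recess, so I relied on edges seen close together in one wrist picture and on touch.
  - The jaws read 47 to 48 mm on the 50 mm wide stone.
  - The arm rose about 3 mm while gripping.

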